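Third hand: press a flanged heat sink onto the jig's sprung bar

TASK

Be my third hand while I screw this heat sink down: take the heat sink with the wide flange (not the plain one) from the mat, set it flat on the jig's plate between the two ribs with its flange facing the sprung bar, then slide it straight into the bar and keep pressing, flange flush on the bar, until the bar's pointer stands midway between the two gauge fins. Finish still pressing steadily like that, without letting go and without leaning hard down on the plate; never drive the bar to the end of its travel, and leave the other things on the bench where they are.

Things in the scene. Friction and masses are not known exactly. Their poses are not given: they have to be found in the camera images.
- heatsink: aluminium heat sink, T-shaped from above, 0.1 to 0.21 kg, loose. Finned block 45 (x) by 44 (y) by 36 mm high, fins along x; across its +x end an upright flange 5 mm thick, 76 mm wide (y), 36 mm high, sticking out 16 mm each side. Grip the block across its 44 mm width (y): solid sides. Origin: centre of the block's underside (block x -22.5 to 22.5, flange 22.5 to 27.5 mm); z up
- heatsink_face (a point): centre of the flange's outer flat face, the face that goes on the bar: 27.5 mm along +x and 18 mm up from the heat sink's origin; same axes as the heat sink
- jig: assembly jig fixed to the bench, left or right, turned: dark steel plate 170 (x) by 160 mm (y), 12 mm thick; origin at the centre of its underside, z up. Two ribs 6 mm high along x (-84 to +16 mm), inner faces at y -45 and +45 mm: the flange goes between them. The sprung bar crosses the +x half, a fixed block 44 mm above the bench behind it. +x is the pressing direction, into the bar
- press_bar (a joint): travel (m) of the aluminium sprung bar along the jig's +x: 0 at rest, 0.022 at its end stop. Bar 90 mm wide (y), 12 mm thick, from 13 to 43 mm above the bench. Springs push it to -x: 2 N at rest plus 0.8 N per mm (about 11 N at 11 mm). The 3 mm thick pointer tab on its +y end is between the gauge fins at 0.008 to 0.014; midway is 0.011
- bar_face (a point): centre of the bar's flat pressing face (looking to the jig's -x); at rest 20 mm along +x of the jig's origin and 28 mm above the bench; axes as the jig's; moves with the bar
- gauge (a point): midway between the two fixed gauge fins beside the bar's +y end, 37 mm above the bench: upright, 3 mm thick, one behind the other along the jig's x, 9 mm clear between them; x 37, y 66.5 mm from the jig's origin
- mat: black rubber mat 240 (x) by 200 mm (y), 3 mm thick, fixed to the bench; origin at the centre of its underside. Both heat sinks start on it, either one in front.
- plain_sink: bystander: plain finned aluminium heat sink without flange, 60 (x) by 44 (y) by 36 mm, on the mat; origin at the centre of its underside
- solder_spool: bystander: steel spool of solder, 56 mm diameter, 46 mm high, upright; origin at the centre of its underside
- flux_jar: bystander: small amber glass jar, 48 mm diameter, 55 mm high; origin at the centre of its underside
- screwdriver: bystander: screwdriver lying on the bench beyond the work, handle to its -x; origin on the bench under its middle
Mind the look-alikes: they are no part of the job. What is shaped like the jig but purple is not meant.

How it is judged:
On the way, in this order (a step that is already met when the one before it is completed fails the run):
1. the flanged heat sink sits flat on the jig's plate between the ribs, flange towards the bar, the bar not yet pressed (z of heatsink in the frame of jig between 0.008 and 0.016 m and y of heatsink in the frame of jig between -0.008 and 0.008 m and angle between heatsink's own z axis and vertical below 0.08 rad and angle between the x axis of heatsink and the x axis of jig, either way round below 0.14 rad and x of heatsink_face in the frame of bar_face between -0.06 and 0.003 m and value of joint press_bar below 0.003 m), for 0.2 s.
2. the flange is flush on the bar and has pushed the pointer between the gauge fins (z of heatsink in the frame of jig between 0.008 and 0.016 m and y of heatsink in the frame of jig between -0.008 and 0.008 m and angle between heatsink's own z axis and vertical below 0.08 rad and angle between the x axis of heatsink and the x axis of jig, either way round below 0.14 rad and x of heatsink_face in the frame of bar_face between -0.004 and 0.003 m and angle between the x axis of heatsink and the x axis of jig, either way round below 0.07 rad and value of joint press_bar between 0.008 and 0.014 m), for 0.5 s.
At the end, for the whole second after the job is handed in: robot still touching the heat sink; it sits on the plate (within 4 mm, 0.08 rad), between the ribs (8 mm of middle), flange on the bar (4 mm, 0.07 rad); bar still (10 mm/s), travel 8 to 14 mm (about 8.4 to 13.2 N); total force of heat sink on jig 6 to 25 N (all of step 2 and velocity of joint press_bar between -0.01 and 0.01 m/s and contact force between heatsink and jig between 6 and 25 N and contact force between the fingers and heatsink above 1 N); the arm keeps its last pose, push and grip.
It fails at once if the bar is driven nearly to its end stop (past 19 mm) (value of joint press_bar above 0.019 m).
It fails at once if the other heat sink is moved more than 30 mm (distance of plain_sink from where it was at the start of the episode above 0.03 m).
It fails at once if the solder spool is moved more than 30 mm (distance of solder_spool from where it was at the start of the episode above 0.03 m).
It fails at once if the flux jar is moved more than 30 mm (distance of flux_jar from where it was at the start of the episode above 0.03 m).
It fails at once if the screwdriver is moved more than 30 mm (distance of screwdriver from where it was at the start of the episode above 0.03 m).
It also fails if it takes over 51 s, if anything falls off the work surface, if the arm or the gripper's body presses on something with over 40 N, if the wrist force passes 120 N, or if a joint passes its speed limit or range.

ROBOT

A 6-joint arm with a two-finger parallel gripper is mounted at the origin on the work surface. World frame = base frame: x ahead of the robot, y to its left, z up, the work surface at z = 0. Lengths are in m, angles in rad, forces in N, time in s.
With the tool pointing down it reaches from about 0.275 to 0.725 m from the base axis. Payload 15.9 kg.
Tool frame: the origin (TCP) lies at the very end of the fingers, on their centre line; the grasp point (between the pads) lies 19 mm behind it; z points along the fingers, y is the line along which they close (so a half turn about z gives the same grasp; the last joint's range is limited). The gripper opens to 85 mm and grips with 20 to 120 N. Pads are 22 mm wide; open, the fingers measure 114 mm over their backs; the gripper's body (76 mm by 85 mm) begins 54 mm behind the grasp point. The pads swing forward as they close: fully open they stand 13 mm farther back than shut.
Start: joints at [1.152, 0.213, -0.034, 1.323, 0, 1.571], TCP at [0.203, 0.457, 0.203] pointing down, gripper open.
Joint ranges: [-2.98, 2.98], [-0.74, 1.72], [-1.14, 1.35], [-2.1, 2.04], [-1.57, 1.44], [-3.14, 3.14]. Speed limits (rad/s): [1.89, 1.89, 2.39, 2.57, 3.14, 3.14].

INTERFACE

Orientations are given as a unit quaternion [x, y, z, w].
In Python, from workcell import manip gives the robot as it stands.
- The arm moves only by the tool play_rows, never from a script. Its argument "increments" is a list of rows, each a list of 5 numbers: the shift along the world's x, y, z in m, then the turn about the world's z in degrees, then the opening, from 0 (shut) to 1 (fully open). A call has 1 to 20 rows; each row shifts and turns the commanded pose from where the row before left it; what a row does not reach is not made up. A row lasts 1/10 s, in which the tool goes at most 50 mm and 8.59 degrees, less where a joint would pass 70% of its speed; a pose out of reach is approached as far as the arm can. A call with a gripper value outside its range is refused whole. The fingers move at their own pace and stop on an object; "squeeze" is the grip in N (left out, the last holds). Time passes only in rows, so rows that do not move let the fingers close. It gives the time, the measured TCP pose, the force, the opening and the grip force at its end, in the units of the state.
- manip.state(): the state, without advancing time (a new reading comes with each control period).
- manip.grab_frame(name): name is "scene" or "top" or "wrist"; returns a dict with "color" (480x640x3 uint8, red, green, blue), "depth" (480x640 float32, m along the optical axis (not along the pixel's ray), 0 where there is no reading), "camera_matrix" (3x3 intrinsics, pixels), "eye" and "orientation" of the camera in the world; the wrist camera has in their place "T_tool_cam" (4x4, takes a point from camera to tool coordinates, whose origin is the TCP and whose axes are the flange's). Camera axes: x right, y down, z forward; pixel columns grow to the right and rows downward; lengths in m; the calibration is good to about 2 mm. The wrist camera is an equidistant fisheye: a pixel r from the principal point sees the ray r / f radians off the axis. A picture is of the moment at which its call begins: read the wrist's pose just before it.
- manip.sign_off(): hands the job in; it is judged then, once.
The state is a dict: "clock": time; "q": joint angles; "dq": joint speeds; "tau": joint torques, N m; "eef_pos": TCP position; "tcp_rot": TCP orientation; "contact_force": force on the tool from outside, world axes, zero at the start; "ft_torque": the same for the moment, N m; "width": finger opening in m; "grasp_force": force on a finger pad.
Only numpy, scipy, OpenCV 4.12 (cv2) and the standard library are available. Lean on these libraries where they do the work, as an engineer would, in place of code of your own. Each camera call takes 0.05 s, during which the arm holds its last target. There are 200 camera calls.

## Working session

There is one attempt and no reset: what is moved stays moved. The work goes in short steps, Python scripts to look and compute and a tool call to move; the robot and the scene stay as the last step left them, time stands still between calls to the robot, and variables do not carry over. Pictures are saved under pics/ and viewed, at most 10 in all, crops included, and the job is handed in when it is done.

Besides the shell and the picture viewer there is one more tool, called after "Request:" as name(argument=value, ...) on one line, values as JSON. play_rows: Moves the arm, as the interface text tells. Its arguments: {"type":"object","properties":{"increments":{"type":"array","items":{"type":"array","items":{"type":"number"}}},"squeeze":{"type":"number"}},"required":["increments"]}

```bash
mkdir -p pics; cat > h.py <<'E'
import numpy as np, cv2, pickle
from workcell import manip
from scipy.spatial.transform import Rotation as R
def grab(n):
    s=manip.state(); f=manip.grab_frame(n); f['s']=s; pickle.dump(f,open(f'{n}.pkl','wb')); return f
def ray(f,u,v):
    K=f['camera_matrix']; p=np.stack([(np.asarray(u,float)-K[0,2])/K[0,0],(np.asarray(v,float)-K[1,2])/K[1,1]],-1)
    if 'T_tool_cam' in f:
        r=np.linalg.norm(p,axis=-1,keepdims=True)+1e-9
        d=np.concatenate([p/r*np.sin(r),np.cos(r)],-1)
        T=f['T_tool_cam']; Rt=R.from_quat(f['s']['tcp_rot']).as_matrix()
        return np.array(f['s']['eef_pos'])+Rt@T[:3,3], d@(Rt@T[:3,:3]).T
    d=np.concatenate([p,np.ones(p.shape[:-1]+(1,))],-1)
    o=np.array(f['orientation']); M=R.from_quat(o).as_matrix() if o.size==4 else o
    return np.array(f['eye']),d@M.T
def onz(f,u,v,z):
    e,d=ray(f,u,v); return e+d*((z-e[2])/d[...,2])[...,None]
def cloud(f):
    v,u=np.mgrid[:480,:640]; e,d=ray(f,u,v); return e+d*f['depth'][...,None]
E
python3 - <<'E'
from h import *
for n in ('scene','top'):
    f=grab(n); cv2.imwrite(f'pics/{n}0.png',f['color'][...,::-1]); print(n,f['eye'],f['orientation'],f['camera_matrix'][0])
print(manip.state())
E
```

```text
scene [1.00815392 0.76318814 0.91704022] [ 0.26783361  0.88611297 -0.36508493 -0.09890376] [565.6320557    0.         322.57350642]
top [0.46374947 0.0470804  1.11153037] [ 0.7167546  -0.69588612  0.03787583 -0.02389063] [620.43373128   0.         315.67912708]
{'clock': 0.1, 'q': array([ 1.15201029e+00,  2.13282279e-01, -3.49697191e-02,  1.32349944e+00,
       -7.25549871e-06,  1.57078490e+00]), 'dq': array([ 0.00046153, -0.00081242,  0.00195385, -0.00083077, -0.00205331,
        0.00021463]), 'tau': array([ 1.11705689e-03, -6.87243676e+01,  4.87806809e+01,  1.23010139e-02,
        1.43495304e-04, -1.65971279e-06]), 'eef_pos': array([0.20319638, 0.45649464, 0.20238856]), 'tcp_rot': array([ 2.07860599e-01,  9.78158343e-01, -4.67877154e-04, -9.57216549e-05]), 'contact_force': array([ 0.57571097,  0.02159978, -0.15328071]), 'ft_torque': array([-0.03382078,  0.01062542, -0.04248976]), 'grasp_force': 0.0, 'width': 0.08541385364800926}
```

View pics/top0.png

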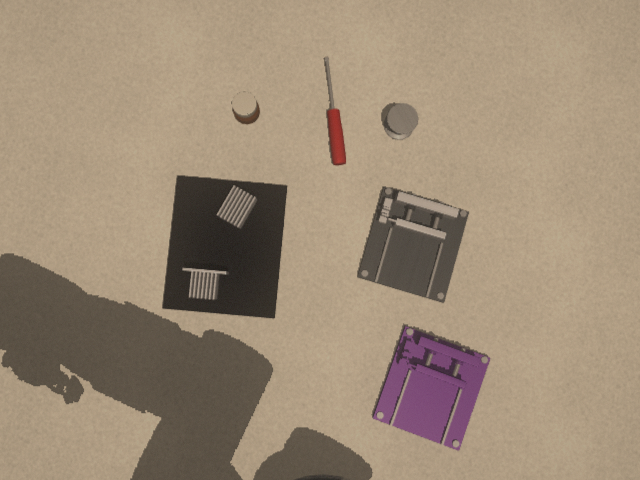

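View pics/scene0.png

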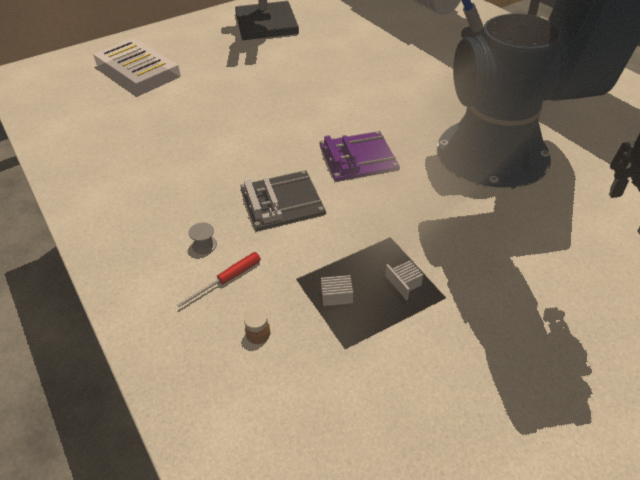

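The top view shows the flanged sink at about (205,283), its flange at row 270 facing up the image. The plain sink is at (237,207). The steel jig is at (413,243) with its bar at (395,221)–(446,236), and the purple decoy is at (432,388).

```bash
python3 - <<'E'
from h import *
f=pickle.load(open('top.pkl','rb')); C=cloud(f); im=f['color'].astype(int)
g=im.min(-1); hsv=cv2.cvtColor(f['color'],cv2.COLOR_RGB2HSV)
print('bench z',np.median(C[20:60,50:250,2]))
def box(name,m,z):
    v,u=np.nonzero(m); P=onz(f,u,v,z)[:,:2]
    r=cv2.minAreaRect(P.astype(np.float32)*1000); b=cv2.boxPoints(r); print(name,len(u),np.round(r[0]),np.round(r[1],1),round(r[2],1),'\n',np.round(b).tolist(),'zmed',np.round(np.percentile(C[m][:,2],[10,50,90]),4))
def reg(u0,u1,v0,v1):
    m=np.zeros((480,640),bool); m[v0:v1,u0:u1]=1; return m
br=g>75
def big(m):
    n,l,s,_=cv2.connectedComponentsWithStats(m.astype(np.uint8)); return l==1+np.argmax(s[1:,4])
box('flange',big(br&reg(175,235,262,275)),.039)
box('hs',big((g>60)&reg(175,235,258,305)),.039)
box('plain',big((g>60)&reg(210,262,180,232)),.039)
box('bar',big((g>110)&reg(385,450,217,242)),.043)
box('block',big((g>110)&reg(392,465,188,219)),.044)
dark=(g<95)&reg(350,475,180,305)
box('jig',big(cv2.morphologyEx(dark.astype(np.uint8),cv2.MORPH_CLOSE,np.ones((9,9)))>0),.012)
c=f['color'][175:315,150:480,::-1]; c=cv2.resize(c,None,fx=2.4,fy=2.4,interpolation=cv2.INTER_CUBIC); cv2.imwrite('pics/c1.png',c)
E
```

```text
bench z -0.0006702560357998433
flange 195 [490. 217.] [10.3 75.6] 1.7 
 [[483.0, 255.0], [486.0, 180.0], [496.0, 180.0], [494.0, 255.0]] zmed [0.0305 0.0377 0.0409]
hs 890 [468. 218.] [77.7 51.3] 86.7 
 [[440.0, 181.0], [491.0, 178.0], [496.0, 255.0], [444.0, 258.0]] zmed [0.0172 0.0361 0.0404]
plain 979 [603. 166.] [49.  61.6] 62.2 
 [[565.0, 159.0], [619.0, 130.0], [642.0, 173.0], [588.0, 202.0]] zmed [0.0166 0.0348 0.0403]
bar 342 [ 576. -148.] [101.6  11.5] 75.1 
 [[558.0, -196.0], [569.0, -199.0], [595.0, -100.0], [584.0, -97.0]] zmed [0.0401 0.0427 0.0454]
block 1268 [ 621. -171.] [ 49.2 117.8] 1.8 
 [[595.0, -113.0], [598.0, -231.0], [648.0, -230.0], [644.0, -112.0]] zmed [-0.0027  0.0021  0.0451]
jig 8705 [ 552. -146.] [163.3 174.2] 75.1 
 [[447.0, -203.0], [615.0, -248.0], [658.0, -90.0], [489.0, -45.0]] zmed [0.0091 0.0124 0.0409]
```

View pics/c1.png

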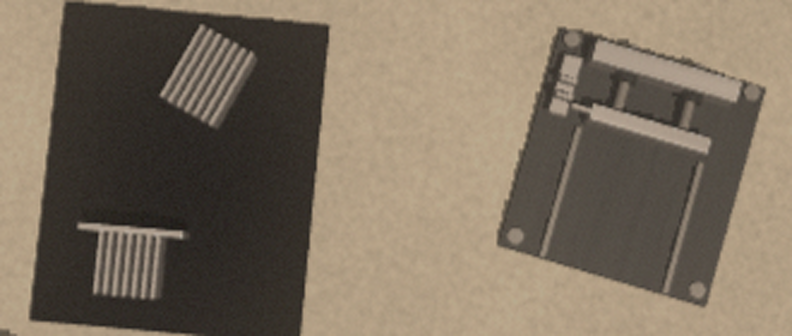

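The crop shows the flange at (80,226)–(187,235), with the block below it. In the jig the bar is at (590,107)–(710,147), with the ribs running down-left from it. The jig is at about (552,-146) mm with yaw about -15°, and the sink origin is at about (465,217) mm with yaw near -1.5°. Next I go above the sink.

Request:
play_rows(increments=[[0.026,-0.024,0,2.25,1],[0.026,-0.024,0,2.25,1],[0.026,-0.024,0,2.25,1],[0.026,-0.024,0,2.25,1],[0.026,-0.024,0,2.25,1],[0.026,-0.024,0,2.25,1],[0.026,-0.024,0,2.25,1],[0.026,-0.024,0,2.25,1],[0.026,-0.024,0,2.25,1],[0.026,-0.024,0,2.25,1],[0,0,0,0,1],[0,0,0,0,1]])

```text
clock: 1.3
eef_pos: [0.4634, 0.2162, 0.2024]
tcp_rot: [0.014, 1.0, -0.0, -0.0]
contact_force: [-0.2, 0.6, -0.1]
width: 0.0852
grasp_force: 0.0
```

```bash
python3 - <<'E'
from h import *
f=grab('wrist'); cv2.imwrite('pics/w1.png',f['color'][...,::-1]); print(f['camera_matrix'],f['T_tool_cam'],f['s']['eef_pos'],R.from_quat(f['s']['tcp_rot']).as_matrix()[:,1])
E
```

```text
[[371.64829954   0.         309.491654  ]
 [  0.         371.64829954 244.91562539]
 [  0.           0.           1.        ]] [[ 1.22166029e-03 -9.50924286e-01 -3.09421251e-01  7.97983635e-02]
 [ 9.99999247e-01  1.12548854e-03  4.89316687e-04  1.75109407e-03]
 [-1.17053050e-04 -3.09421616e-01  9.50924944e-01 -1.70348391e-01]
 [ 0.00000000e+00  0.00000000e+00  0.00000000e+00  1.00000000e+00]] [0.46339527 0.21623986 0.20237816] [ 2.79328980e-02  9.99609756e-01 -2.98859625e-04]
```

View pics/w1.png

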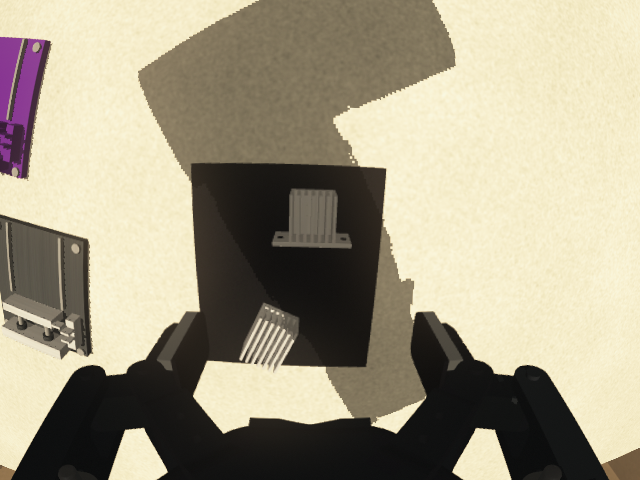

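The wrist view shows the flange across (273–351, 233–247), with its bright top edge at about row 246, and the block above it at (289–337, 189–233). The plain sink is at (270,336).

```bash
python3 - <<'E'
from h import *
f=pickle.load(open('wrist.pkl','rb')); C=cloud(f)
g=f['color'].min(-1)
print('top z via depth', np.round(C[195:232:6,300:330:10,2],3).tolist())
m=np.zeros((480,640),np.uint8); m[180:255,265:360]=(g[180:255,265:360]>60)
n,l,s,_=cv2.connectedComponentsWithStats(m); m=l==1+np.argmax(s[1:,4])
# outer top edge: lowest mask row per column
U=np.arange(276,349); V=np.array([np.nonzero(m[:,u])[0].max()+.5 for u in U])
P=onz(f,U,V,.039)*1000
a=np.polyfit(P[:,1],P[:,0],1); print('flange yaw',np.degrees(np.arctan(-a[0])),'rms',np.std(P[:,0]-np.polyval(a,P[:,1])))
v,u=np.nonzero(m); fl=v>V.mean()-4
uu=np.array([u[fl].min()-.5,u[fl].max()+.5]); vv=np.array([V[:5].mean(),V[-5:].mean()])
E=onz(f,uu,vv,.039)*1000; print('flange ends',E.round(1),np.linalg.norm(E[1]-E[0]))
c=E.mean(0)
# block top side edges, upper half rows
L=[];Rr=[]
for r in range(195,225):
    c_=np.nonzero(m[r])[0]; L.append(c_.min()-.5); Rr.append(c_.max()+.5)
rr=np.arange(195,225)
for X in(L,Rr):
    Q=onz(f,np.array(X),rr,.039)*1000; b=np.polyfit(Q[:,0],Q[:,1],1); print('side yaw',np.degrees(np.arctan(b[0])),'y',Q[:,1].mean(),'x',Q[:,0].mean())
th=np.arctan(-a[0]); print('origin',c[:2]-27.5*np.array([np.cos(th),np.sin(th)]))
E
```

```text
top z via depth [[0.039, 0.015, 0.036], [0.04, 0.012, 0.041], [0.035, 0.013, 0.04], [0.029, 0.012, 0.038], [0.021, 0.012, 0.04], [0.015, 0.012, 0.039], [0.011, 0.018, 0.038]]
flange yaw -2.9852663989336956 rms 0.2818187487075617
flange ends [[491.9 181.3  39. ]
 [495.7 257.2  39. ]] 75.97066942596776
side yaw -2.332064405429289 y 198.92593188292952 x 457.375051957281
side yaw -2.5021519779890817 y 243.16693931988254 x 458.53143064574687
origin [466.34410813 220.65061327]
```

Request:
play_rows(increments=[[0.001,0.0044,-0.02,-1.1,1],[0,0,-0.03,0,1],[0,0,-0.03,0,1],[0,0,-0.03,0,1],[0,0,-0.03,0,1],[0,0,-0.02,0,1],[0,0,-0.015,0,1],[0,0,-0.01,0,1],[0,0,-0.008,0,1],[0,0,0,0,0.2],[0,0,0,0,0.2],[0,0,0,0,0.2],[0,0,0,0,0.2],[0,0,0,0,0.2],[0,0,0,0,0.2],[0,0,0,0,0.2]], squeeze=60)

```text
clock: 2.95
eef_pos: [0.4651, 0.2214, 0.0108]
tcp_rot: [0.023, 1.0, 0.0, 0.001]
contact_force: [-0.2, -0.8, 9.2]
width: 0.0174
grasp_force: 4.5
```

The width is 17 mm, so this is not a 44 mm grip. I'll look.

```bash
python3 - <<'E'
from h import *
f=grab('wrist'); t=grab('top'); s=manip.state(); print(s['width'],s['grasp_force'],s['eef_pos'],s['contact_force'])
a=f['color'][...,::-1]; b=cv2.resize(t['color'][170:320,130:330,::-1],(400,300))
im=np.zeros((480,800,3),np.uint8); im[:300,:400]=cv2.resize(a,(400,300)); im[:300,400:]=b; cv2.imwrite('pics/w2.png',im)
E
```

```text
0.017066388648160583 4.534496739070164 [0.4651186  0.22135997 0.01073316] [-0.87711279 -1.51060157  9.07364859]
```

View pics/w2.png

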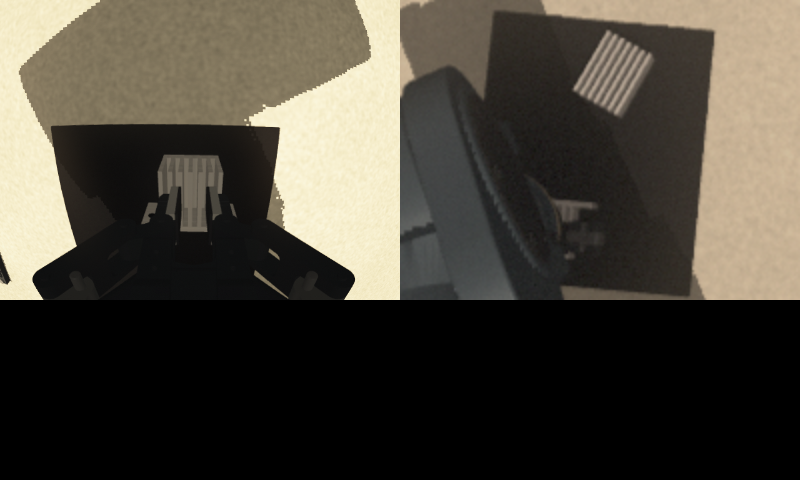

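```bash
python3 - <<'E'
from h import *
f=pickle.load(open('wrist.pkl','rb')); C=cloud(f)*1000
for v in range(250,375,12): print(v,[tuple(C[v,u].round().astype(int)) for u in (240,262,280,300,320,340,350)])
im=f['color'][220:420,180:440,::-1]; cv2.imwrite('pics/w3.png',cv2.resize(np.clip(im*1.6,0,255).astype(np.uint8),(780,600)))
E
```

```text
250 [(np.int64(444), np.int64(189), np.int64(5)), (np.int64(443), np.int64(201), np.int64(9)), (np.int64(444), np.int64(210), np.int64(7)), (np.int64(445), np.int64(219), np.int64(6)), (np.int64(445), np.int64(229), np.int64(7)), (np.int64(446), np.int64(239), np.int64(7)), (np.int64(447), np.int64(245), np.int64(3))]
262 [(np.int64(450), np.int64(188), np.int64(5)), (np.int64(443), np.int64(203), np.int64(25)), (np.int64(448), np.int64(210), np.int64(14)), (np.int64(449), np.int64(219), np.int64(11)), (np.int64(445), np.int64(229), np.int64(23)), (np.int64(450), np.int64(239), np.int64(11)), (np.int64(446), np.int64(243), np.int64(23))]
274 [(np.int64(457), np.int64(188), np.int64(6)), (np.int64(448), np.int64(203), np.int64(28)), (np.int64(454), np.int64(209), np.int64(14)), (np.int64(456), np.int64(219), np.int64(10)), (np.int64(445), np.int64(229), np.int64(37)), (np.int64(445), np.int64(237), np.int64(38)), (np.int64(445), np.int64(241), np.int64(39))]
286 [(np.int64(463), np.int64(187), np.int64(6)), (np.int64(452), np.int64(203), np.int64(33)), (np.int64(460), np.int64(209), n
[... 1783 characters left out ...]
 (np.int64(450), np.int64(236), np.int64(85))]
358 [(np.int64(448), np.int64(204), np.int64(92)), (np.int64(449), np.int64(210), np.int64(91)), (np.int64(456), np.int64(214), np.int64(81)), (np.int64(485), np.int64(218), np.int64(41)), (np.int64(483), np.int64(227), np.int64(45)), (np.int64(454), np.int64(233), np.int64(85)), (np.int64(451), np.int64(236), np.int64(90))]
370 [(np.int64(447), np.int64(205), np.int64(99)), (np.int64(447), np.int64(211), np.int64(99)), (np.int64(459), np.int64(214), np.int64(83)), (np.int64(487), np.int64(218), np.int64(47)), (np.int64(488), np.int64(227), np.int64(47)), (np.int64(457), np.int64(233), np.int64(88)), (np.int64(449), np.int64(235), np.int64(98))]
```

View pics/w3.png

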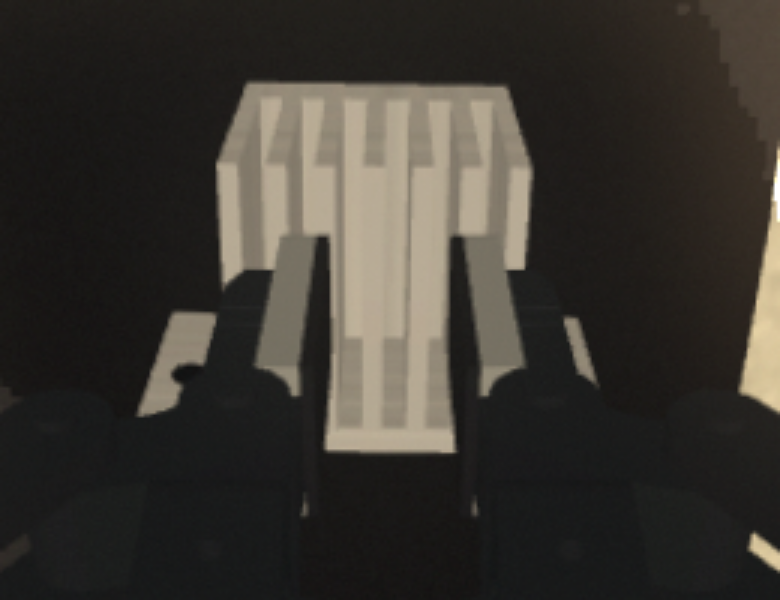

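```bash
sed -i "s/    v,u=np.mgrid\[:480,:640\]; e,d=ray(f,u,v); return e+d\*f\['depth'\]\[...,None\]/    v,u=np.mgrid[:480,:640]; e,d=ray(f,u,v); k=1.0\n    if 'T_tool_cam' in f: K=f['camera_matrix']; k=np.cos(np.hypot(u-K[0,2],v-K[1,2])\/K[0,0])\n    return e+d*(f['depth']\/k)[...,None]/" h.py; python3 - <<'E'
from h import *
f=pickle.load(open('wrist.pkl','rb')); C=cloud(f)*1000
for v in range(246,375,8): print(v,*[C[v,u].round().astype(int).tolist() for u in (240,256,273,280,300,320,335,340,350)])
E
```

```text
246 [443, 189, 2] [443, 197, 2] [443, 206, 2] [443, 209, 2] [444, 219, 2] [444, 229, 2] [445, 237, 2] [445, 240, 3] [445, 245, 2]
254 [447, 188, 2] [448, 196, 2] [445, 206, 10] [445, 210, 11] [445, 220, 12] [446, 229, 10] [446, 236, 12] [446, 239, 11] [446, 244, 12]
262 [452, 188, 2] [451, 196, 3] [444, 208, 23] [448, 210, 13] [450, 219, 10] [445, 229, 23] [446, 236, 22] [450, 239, 11] [446, 243, 22]
270 [456, 187, 2] [444, 201, 34] [444, 208, 33] [453, 209, 12] [454, 219, 10] [445, 229, 32] [445, 235, 33] [455, 239, 9] [447, 242, 31]
278 [461, 187, 2] [446, 201, 37] [446, 209, 39] [456, 209, 14] [458, 219, 11] [447, 228, 38] [447, 235, 38] [447, 237, 38] [447, 241, 38]
286 [465, 186, 2] [449, 201, 38] [449, 209, 38] [461, 209, 14] [463, 219, 9] [450, 228, 38] [450, 235, 38] [463, 239, 10] [451, 241, 37]
294 [470, 186, 2] [453, 201, 38] [453, 208, 39] [465, 209, 14] [467, 218, 10] [454, 228, 39] [454, 235, 39] [468, 239, 11] [454, 241, 39]
302 [474, 185, 3] [457, 200, 38] [453, 209, 45] [453, 212, 46] [471, 218, 11] [458, 228, 38] [455, 234, 45] [454, 236, 46] [459, 241, 37]
310 [479
[... 539 characters left out ...]
38, 71]
342 [488, 187, 22] [452, 206, 78] [454, 211, 75] [453, 214, 76] [489, 217, 21] [479, 227, 37] [454, 232, 76] [454, 234, 75] [454, 237, 76]
350 [452, 201, 82] [450, 207, 85] [452, 212, 82] [456, 214, 76] [489, 217, 28] [483, 227, 38] [458, 232, 76] [457, 234, 76] [453, 237, 82]
358 [452, 202, 86] [452, 207, 87] [453, 212, 85] [460, 213, 76] [490, 218, 34] [487, 227, 38] [461, 232, 76] [458, 234, 80] [455, 236, 85]
366 [452, 203, 91] [453, 208, 90] [452, 213, 91] [462, 213, 78] [492, 218, 38] [492, 227, 38] [465, 232, 75] [460, 233, 81] [454, 236, 90]
374 [452, 204, 95] [452, 208, 95] [453, 213, 94] [465, 213, 79] [524, 215, 2] [525, 227, 2] [467, 232, 76] [463, 233, 82] [453, 235, 95]
```

The depth shows the pads resting on the sink's top, with their ends at about z 40 mm while the TCP reads 11 mm. I'll lift, open, and measure where the fingertips really sit relative to the TCP.

Request:
play_rows(increments=[[0,0,0.02,0,0.2],[0,0,0.03,0,0.2],[0,0,0.03,0,0.5],[0,0,0,0,0.5],[0,0,0,0,0.5],[0,0,0,0,0.5]])

```text
clock: 3.65
eef_pos: [0.4639, 0.2209, 0.0891]
tcp_rot: [0.023, 1.0, -0.0, -0.0]
contact_force: [0.7, 0.5, 0.2]
width: 0.0429
grasp_force: 0.0
```

```bash
python3 - <<'E'
from h import *
f=grab('wrist'); s=f['s']; print(s['width'],s['eef_pos'],s['contact_force'],s['q'])
C=cloud(f); M=R.from_quat(s['tcp_rot']).as_matrix(); T=((C-np.array(s['eef_pos']))@M)*1000
ok=(f['depth']>0)&(C[...,2]>.045)&(T[...,2]>-100)
# lowest points on gripper: tool z near max, per side
for sgn in(-1,1):
    m=ok&(T[...,1]*sgn>0)&(abs(T[...,0])<25)
    P=T[m]; zz=P[:,2]; print(sgn,'max tool z pct',np.percentile(zz,[50,90,98,99.8]).round(1))
    for a in range(-60,20,8):
        q=P[(zz>=a)&(zz<a+8)]
        if len(q): print('  z',a,len(q),'x',np.percentile(q[:,0],[5,95]).round(),'y',np.percentile(q[:,1],[5,95]).round())
cv2.imwrite('pics/w4.png',f['color'][...,::-1])
E
```

```text
0.04293439272103069 [0.46386816 0.22094333 0.089065  ] [0.65473444 0.46441404 0.22642489] [ 4.44505800e-01  2.91478387e-01 -2.24207687e-01  1.05613946e+00
  1.16845435e-05  4.89854795e-01]
-1 max tool z pct [-83.9 -51.4 -37.3 -30.6]
  z -60 558 x [-7. 12.] y [-32. -19.]
  z -52 476 x [-7. 12.] y [-32. -19.]
  z -44 399 x [-6. 12.] y [-32. -19.]
  z -36 140 x [-8. 11.] y [-26. -19.]
1 max tool z pct [-83.9 -51.4 -37.3 -30.5]
  z -60 559 x [-7. 12.] y [23. 36.]
  z -52 486 x [-7. 12.] y [23. 36.]
  z -44 380 x [-7. 12.] y [23. 35.]
  z -36 141 x [-8. 12.] y [23. 30.]
```

View pics/w4.png

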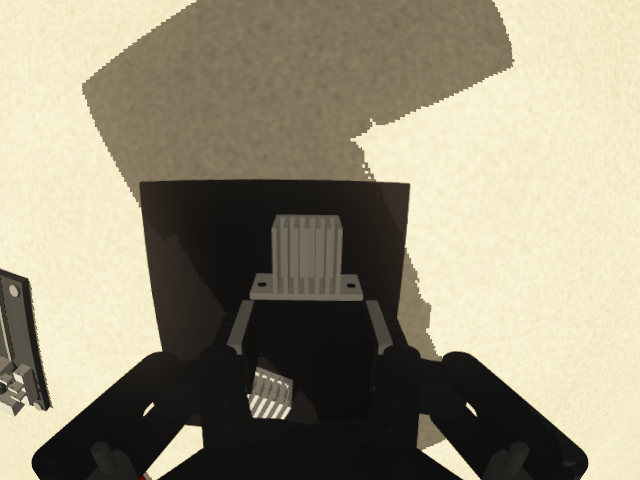

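At this opening the fingertips sit about 30 mm behind the reported TCP. The pads are also about 2 mm off in y relative to my camera measurement. I'll correct for both and go down again.

Request:
play_rows(increments=[[0.001,-0.002,0,0,1],[0,0,0,0,1],[0,0,0,0,1],[0,0,-0.02,0,1],[0,0,-0.02,0,1],[0,0,-0.02,0,1],[0,0,-0.015,0,1],[0,0,-0.01,0,1],[0,0,-0.008,0,1],[0,0,-0.005,0,1],[0,0,0,0,1]], squeeze=60)

```text
clock: 4.8
eef_pos: [0.4652, 0.2191, -0.0085]
tcp_rot: [0.023, 1.0, -0.0, -0.0]
contact_force: [0.3, 1.0, -0.1]
width: 0.0853
grasp_force: 0.0
```

Request:
play_rows(increments=[[0,0,-0.005,0,1],[0,0,-0.003,0,1],[0,0,0,0,0],[0,0,0,0,0],[0,0,0,0,0],[0,0,0,0,0],[0,0,0,0,0],[0,0,0,0,0],[0,0,0,0,0]])

```text
clock: 5.7
eef_pos: [0.4656, 0.2193, -0.0157]
tcp_rot: [0.023, 1.0, 0.0, 0.0]
contact_force: [-1.6, -0.7, 6.1]
width: 0.0431
grasp_force: 61.8
```

The sink is gripped at 43 mm width. Now I lift it and carry it above the jig's open end.

Request:
play_rows(increments=[[0,0,0.015,0,0],[0,0,0.03,0,0],[0,0,0.035,0,0],[0.002,-0.015,0.03,-0.5,0],[0.003,-0.024,0.01,-0.9,0],[0.004,-0.026,0,-0.9,0],[0.004,-0.026,0,-0.9,0],[0.004,-0.026,0,-0.9,0],[0.004,-0.026,0,-0.9,0],[0.004,-0.026,0,-0.9,0],[0.004,-0.026,0,-0.9,0],[0.004,-0.026,0,-0.9,0],[0.004,-0.026,0,-0.9,0],[0.004,-0.026,0,-0.9,0],[0.004,-0.026,0,-0.9,0],[0.004,-0.026,0,-0.9,0],[0.004,-0.026,0,-1.1,0],[0.003,-0.007,0,0,0],[0,0,0,0,0],[0,0,0,0,0]])

```text
clock: 7.7
eef_pos: [0.5211, -0.1382, 0.1037]
tcp_rot: [0.13, 0.991, 0.0, -0.0]
contact_force: [-0.9, 0.8, -2.0]
width: 0.0431
grasp_force: 61.4
```

```bash
python3 - <<'E'
from h import *
f=grab('wrist'); s=f['s']; print(s['width'],s['grasp_force'],s['eef_pos'],s['contact_force'],R.from_quat(s['tcp_rot']).as_matrix()[:,1])
cv2.imwrite('pics/w5.png',f['color'][...,::-1])
E
```

```text
0.04311584049879039 61.41412138938904 [ 0.52113681 -0.13819616  0.10371338] [-0.90181557  0.77874244 -1.95978516] [2.58384879e-01 9.66042021e-01 2.59712289e-04]
```

View pics/w5.png

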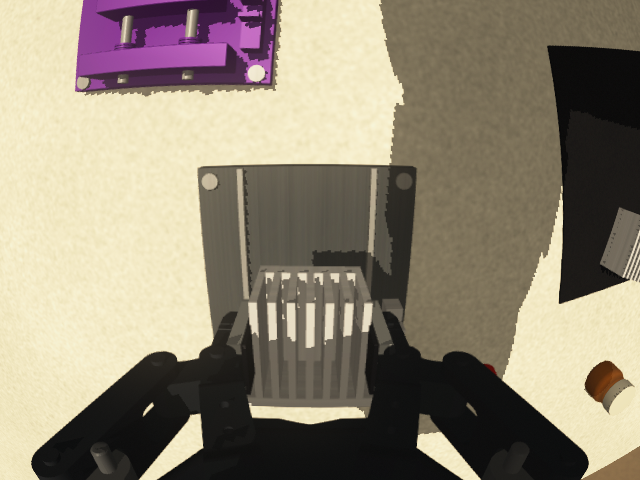

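The wrist view shows the sink held over the steel plate. The ribs are at about u=240 and u=374 (rows 170–260), the plate's rear edge is at row 166, and the block top is at (248–372, 268–300).

```bash
python3 - <<'E'
from h import *
f=pickle.load(open('wrist.pkl','rb')); C=cloud(f)*1000; g=f['color'].astype(int).min(-1); s=f['s']
M=R.from_quat(s['tcp_rot']).as_matrix(); e=np.array(s['eef_pos'])*1000
print('plate z',np.median(C[190:230,270:340,2]))
cen=[]
for a,b in((228,258),(362,386)):
    us=[];vs=[];w=[]
    for v in range(178,238,2):
        r=g[v,a:b]; th=(r.max()+np.median(g[v,270:340]))/2; c=np.nonzero(r>th)[0]+a
        us.append((c.min()+c.max())/2); vs.append(v); w.append(len(c))
    P=onz(f,np.array(us),np.array(vs),.018)*1000; p=np.polyfit(P[:,0],P[:,1],1)
    print('rib yaw',np.degrees(np.arctan(p[0])),'res',np.std(P[:,1]-np.polyval(p,P[:,0])),'wpx',np.median(w)); cen.append(P)
# rear plate edge
us=np.arange(255,360,5); vs=[160+np.argmin(np.diff(g[160:175,u]))+1 for u in us]
P=onz(f,us,np.array(vs),.012)*1000; p=np.polyfit(P[:,1],P[:,0],1); print('rear yaw',np.degrees(np.arctan(-p[0])))
th=np.radians(-15); X=np.array([np.cos(th),np.sin(th)]); Y=np.array([-X[1],X[0]])
print('rib Y', [np.mean(c[:,:2]@Y) for c in cen],'mid',np.mean([np.mean(c[:,:2]@Y) for c in cen]),'rear X',np.mean(P[:,:2]@X))
# held block rear top edge and sides
T=(C-e)@M
m=(T[...,1]>-35)&(T[...,1]<38)&(T[...,2]>-8)&(T[...,2]<-2)&(f['depth']>0)&(T[...,0]<40)
m[:262]=0
q=C[m][:,:2]; print('n',m.sum(),'top z',np.median(C[270:300,250:370,2]))
print('block Y',np.percentile(q@Y,[2,98]),'X min',np.percentile(q@X,[2,98]), 'tool z range',np.percentile(T[262:300,250:370,2],[2,50,98]))
print('TCP X,Y',e[:2]@X,e[:2]@Y)
E
```

```text
plate z 11.223733758166293
rib yaw -15.077225548401888 res 0.17726758561568423 wpx 5.0
rib yaw -14.88246773080887 res 0.15614205336027442 wpx 5.0
rear yaw -14.718567376254684
rib Y [np.float64(-46.061383757203565), np.float64(47.73603129048768)] mid 0.8373237666420579 rear X 484.31865298117054
n 0 top z 131.17967793227677Traceback (most recent call last):
  File "<stdin>", line 23, in <module>
    return _quantile_unchecked(
        a, q, axis, out, overwrite_input, method, keepdims, weights)
    return _ureduce(a,
                    func=_quantile_ureduce_func,
    ...<5 lines>...
                    overwrite_input=overwrite_input,
                    method=method)
    r = func(a, **kwargs)
    result = _quantile(arr,
                       quantiles=q,
    ...<2 lines>...
                       out=out,
                       weights=wgt)
    slices_having_nans = np.isnan(arr[-1, ...])
                                  ~~~^^^^^^^^^
IndexError: index -1 is out of bounds for axis 0 with size 0
```

```bash
python3 - <<'E'
from h import *
f=pickle.load(open('wrist.pkl','rb')); C=cloud(f)*1000; s=f['s']
th=np.radians(-15); X=np.array([np.cos(th),np.sin(th)]); Y=np.array([-X[1],X[0]]); e=np.array(s['eef_pos'])*1000
print('TCP',e[:2]@X,e[:2]@Y,'top z pct',np.percentile(C[262:340,245:375,2],[50,75,90,95]))
ztop=np.percentile(C[300:345,245:375,2],85)
m=np.zeros((480,640),bool); m[262:400,225:400]=1; m&=abs(C[...,2]-ztop)<3
q=C[m][:,:2]; a=q@X; b=q@Y
print('ztop',ztop,m.sum(),'X',np.percentile(a,[.5,2,98,99.5]),'Y',np.percentile(b,[.5,2,98,99.5]))
for lo in range(0,50,8):
    k=(a>a.min()+lo)&(a<a.min()+lo+8); 
    if k.sum()>5: print(lo,b[k].min(),b[k].max())
mm=(abs(C[...,2]-ztop)<3); q=C[380:420,260:365][mm[380:420,260:365]]; print('flange outer X', np.percentile(q[:,:2]@X,[50,98]) if len(q) else None)
r=[];
for lo in np.arange(b.min(),b.max()-4,5):
    k=(b>=lo)&(b<lo+5); r.append((lo,a[k].min(),a[k].max()))
print(np.round(r,1))
E
```

```text
TCP 539.1473043233993 1.3928869482499147 top z pct [137.98927703 156.12934476 157.81953396 158.23651225]
ztop 158.0028899458457 6707 X [517.91561106 518.24067462 563.4772941  563.94553184] Y [-26.81379663 -21.43579563  28.68017536  34.85240615]
0 -18.99278664328002 25.414082612000318
8 -28.60386295541304 36.99482745849115
16 -18.712834452397455 24.894385272466955
24 -18.624912012738946 24.875599718429505
32 -18.71973266137331 24.984699273901782
40 -22.786536536372253 29.317683953130146
flange outer X [562.7910769  567.67369834]
[[-28.6 526.6 532.1]
 [-23.6 518.1 564.6]
 [-18.6 517.6 564.5]
 [-13.6 517.4 564.2]
 [ -8.6 517.8 564.1]
 [ -3.6 517.8 564.4]
 [  1.4 517.5 564.3]
 [  6.4 517.7 563.8]
 [ 11.4 517.8 564.8]
 [ 16.4 517.7 564.4]
 [ 21.4 517.9 564.2]
 [ 26.4 526.7 564.7]
 [ 31.4 530.5 532.6]]
```

The sink's yaw matches and the gap to the bar is about 21 mm. Y needs -2.3 mm, and the drop is 110 mm. I'll lower it.

Request:
play_rows(increments=[[-0.0006,-0.0022,-0.01,0,0],[0,0,-0.025,0,0],[0,0,-0.025,0,0],[0,0,-0.02,0,0],[0,0,-0.015,0,0],[0,0,-0.008,0,0],[0,0,-0.003,0,0],[0,0,0,0,0],[0,0,0,0,0]])

```text
clock: 8.65
eef_pos: [0.5212, -0.1411, -0.0016]
tcp_rot: [0.13, 0.991, -0.0, 0.0]
contact_force: [-0.1, -0.4, -2.4]
width: 0.0432
grasp_force: 61.5
```

Request:
play_rows(increments=[[0,0,-0.0015,0,0],[0,0,-0.001,0,0],[0,0,0,0,0],[0,0,0,0,0]])

```text
clock: 9.05
eef_pos: [0.5207, -0.141, -0.0046]
tcp_rot: [0.131, 0.991, 0.0, 0.0]
contact_force: [-0.4, 0.7, -1.7]
width: 0.0428
grasp_force: 61.5
```

Request:
play_rows(increments=[[0,0,-0.0007,0,0],[0,0,0,0,0],[0,0,0,0,0]])

```text
clock: 9.35
eef_pos: [0.5207, -0.1411, -0.0054]
tcp_rot: [0.13, 0.991, -0.0, -0.0]
contact_force: [0.4, 0.6, -2.9]
width: 0.0429
grasp_force: 61.5
```

Request:
play_rows(increments=[[0,0,-0.0007,0,0],[0,0,0,0,0],[0,0,0,0,0]])

```text
clock: 9.65
eef_pos: [0.5207, -0.141, -0.0061]
tcp_rot: [0.13, 0.991, -0.0, -0.0]
contact_force: [-0.5, -0.1, -2.3]
width: 0.043
grasp_force: 61.5
```

Request:
play_rows(increments=[[0,0,-0.0007,0,0],[0,0,0,0,0],[0,0,0,0,0]])

```text
clock: 9.95
eef_pos: [0.5208, -0.1411, -0.0067]
tcp_rot: [0.13, 0.991, -0.0, 0.0]
contact_force: [-0.5, -0.4, 1.3]
width: 0.0426
grasp_force: 61.6
```

Request:
play_rows(increments=[[0,0,-0.0005,0,0],[0,0,0,0,0],[0,0,0,0,0]])

```text
clock: 10.25
eef_pos: [0.5209, -0.1411, -0.0067]
tcp_rot: [0.13, 0.991, -0.0, 0.0]
contact_force: [-4.6, 1.2, 10.9]
width: 0.0427
grasp_force: 63.1
```

It's on the plate. I'll ease the load and check the gap with the wrist camera.

Request:
play_rows(increments=[[0,0,0.0004,0,0],[0,0,0,0,0],[0,0,0,0,0],[0,0,0,0,0]])

```text
clock: 10.65
eef_pos: [0.5208, -0.141, -0.0067]
tcp_rot: [0.131, 0.991, -0.0, 0.0]
contact_force: [-2.4, 0.1, 6.1]
width: 0.0431
grasp_force: 62.4
```

```bash
cat > m.py <<'E'
from h import *
f=grab('wrist'); C=cloud(f)*1000; s=f['s']; print(s['eef_pos'],s['contact_force'])
th=np.radians(-15); X=np.array([np.cos(th),np.sin(th)]); Y=np.array([-X[1],X[0]]); e=np.array(s['eef_pos'])*1000
m=np.zeros((480,640),bool); m[262:400,225:400]=1; m&=abs(C[...,2]-48)<2.5
q=C[m][:,:2]; a=q@X; b=q@Y
r=[]
for lo in np.arange(-18,20,6):
    k=(b>=lo)&(b<lo+6); r.append((lo,np.percentile(a[k],1)))
p=np.polyfit(*np.array(r).T,1); print('TCP XY',e[:2]@X,e[:2]@Y,'n',m.sum(),'rear X',np.mean([x[1] for x in r]),'yaw err deg',-np.degrees(np.arctan(p[0])))
k=(a>np.percentile(a,1)+2)&(a<np.percentile(a,1)+6); print('sides Y',b[k].min(),b[k].max(),'ztop rear/front',np.median(C[m][a<a.min()+8,2]),np.median(C[m][a>a.max()-8,2]))
t=grab('top'); cv2.imwrite('pics/t_last.png',cv2.resize(t['color'][175:315,340:490,::-1],(750,700)))
E
python3 m.py
```

```text
[ 0.52080089 -0.14104048 -0.00673186] [-2.43693254  0.13943513  6.0548003 ]
TCP XY 539.5589930075272 -1.4414523612765342 n 6316 rear X 518.5045540954535 yaw err deg -0.6212543182739464
sides Y -21.72897197071351 22.409413684275215 ztop rear/front 47.11722588294319 46.97883433009523
```

Request:
play_rows(increments=[[0.0029,-0.0008,0.0002,0,0],[0.0029,-0.0008,0,0,0],[0.0029,-0.0008,0,0,0],[0.0029,-0.0008,0,0,0],[0.0029,-0.0007,0,0,0],[0.0029,-0.0007,0,0,0],[0,0,0,0,0],[0,0,0,0,0]])

```text
clock: 11.55
eef_pos: [0.5387, -0.1458, -0.0067]
tcp_rot: [0.13, 0.991, -0.0, 0.0]
contact_force: [0.8, 0.0, -0.1]
width: 0.043
grasp_force: 61.7
```

Request:
play_rows(increments=[[0.0019,-0.0005,0,0,0],[0.0019,-0.0005,0,0,0],[0.0019,-0.0005,0,0,0],[0,0,0,0,0],[0,0,0,0,0]])

```text
clock: 12.05
eef_pos: [0.543, -0.1469, -0.0067]
tcp_rot: [0.13, 0.991, 0.0, -0.001]
contact_force: [-7.1, 1.5, 8.2]
width: 0.043
grasp_force: 62.9
```

```bash
python3 m.py; python3 - <<'E'
from h import *
a=pickle.load(open('top.pkl','rb'))['color'][170:320,340:490,::-1]; b=grab('scene')['color'][150:240,220:340,::-1]
im=np.zeros((400,800,3),np.uint8); im[:,:400]=cv2.resize(a,(400,400)); im[:300,400:]=cv2.resize(b,(400,300)); cv2.imwrite('pics/j1.png',im)
E
```

```text
[ 0.54296246 -0.14690792 -0.00672196] [-7.13047552  1.49692695  8.20260046]
TCP XY 562.4840269624018 -1.373124850173742 n 6331 rear X 541.5055598447417 yaw err deg -0.46150773046195326
sides Y -21.742377933677233 22.567336307573814 ztop rear/front 47.15926773604864 46.957780871682246
```

View pics/j1.png

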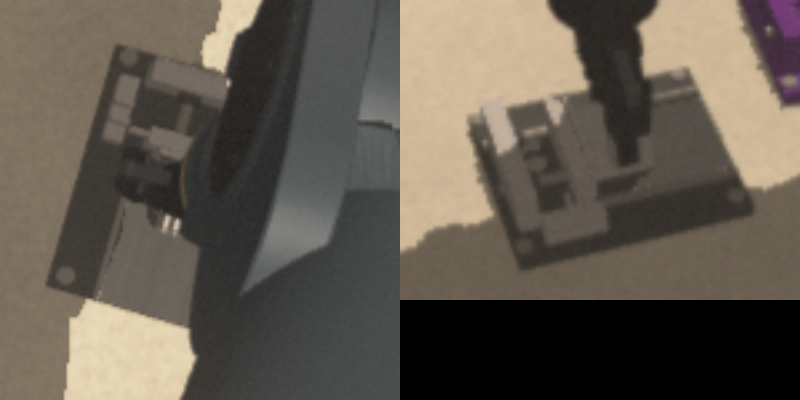

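The top crop shows the bar's left end at about (155,140) with the fins left of it, and the sink flat with its flange near the bar. I'll lighten the downward load and step in, reading the spring force each time.

Request:
play_rows(increments=[[0,0,0.0004,0,0],[0,0,0,0,0],[0,0,0,0,0],[0,0,0,0,0]])

```text
clock: 12.6
eef_pos: [0.5435, -0.147, -0.0066]
tcp_rot: [0.13, 0.991, 0.0, -0.0]
contact_force: [-3.9, 1.3, -2.9]
width: 0.0431
grasp_force: 61.3
```

Request:
play_rows(increments=[[0.0015,-0.0004,0,0,0],[0.0014,-0.0004,0,0,0],[0,0,0,0,0],[0,0,0,0,0],[0,0,0,0,0]])

```text
clock: 13.1
eef_pos: [0.5463, -0.1478, -0.0066]
tcp_rot: [0.13, 0.991, 0.0, -0.001]
contact_force: [-5.8, 1.0, -3.0]
width: 0.043
grasp_force: 61.2
```

Request:
play_rows(increments=[[0.0015,-0.0004,0.0002,0,0],[0.0014,-0.0004,0,0,0],[0,0,0,0,0],[0,0,0,0,0],[0,0,0,0,0]])

```text
clock: 13.6
eef_pos: [0.5487, -0.1485, -0.0066]
tcp_rot: [0.13, 0.991, 0.0, -0.001]
contact_force: [-7.9, 1.3, -2.5]
width: 0.0427
grasp_force: 61.7
```

The force and travel agree: about 8 mm at 8 N. It needs 3 mm more and a slight reseat.

Request:
play_rows(increments=[[0.0015,-0.0004,-0.0002,0,0],[0.0015,-0.0004,-0.0001,0,0],[0,0,0,0,0],[0,0,0,0,0],[0,0,0,0,0],[0,0,0,0,0],[0,0,0,0,0]])

```text
clock: 14.3
eef_pos: [0.5516, -0.1492, -0.0067]
tcp_rot: [0.13, 0.991, 0.0, -0.001]
contact_force: [-10.9, 2.7, 1.5]
width: 0.0428
grasp_force: 62.3
```

```bash
python3 m.py
```

```text
[ 0.55159768 -0.14924493 -0.00666928] [-10.85389556   2.69059388   1.51964829]
TCP XY 571.429876831496 -1.3955492455474425 n 6333 rear X 550.4256592962967 yaw err deg -0.3782932105706383
sides Y -21.74781647049236 22.55215998384815 ztop rear/front 47.17673689748189 46.96271836934245
```

All three estimates put the travel at about 11 mm, with the sink flat and square. I'll hold a moment longer, then hand in.

Request:
play_rows(increments=[[0,0,0,0,0],[0,0,0,0,0],[0,0,0,0,0],[0,0,0,0,0],[0,0,0,0,0],[0,0,0,0,0]])

```text
clock: 15.0
eef_pos: [0.5516, -0.1492, -0.0067]
tcp_rot: [0.13, 0.991, 0.0, -0.001]
contact_force: [-10.0, 1.8, 2.3]
width: 0.0433
grasp_force: 62.3
```

```bash
python3 -c "
from workcell import manip
s=manip.state(); print(s['contact_force'],s['eef_pos']); print(manip.sign_off())"
```

```text
[-9.97303718  1.77855928  2.34468002] [ 0.55161412 -0.14923993 -0.00666523]
the job is handed in; nothing more can be done
None
```

The job is handed in with the flanged heat sink still gripped, flat on the plate between the ribs and its flange on the bar, pressing at about 10 N; I put the bar's travel at about 11 mm from spring force and sink position, without reading the pointer itself, and no verdict came back.

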